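Set the condenser of a microscope light base and lock it

TASK

The condenser on the microscope's transmitted-light base has been knocked off its setting: turn its focusing ring until the white line on it points at the long index line of the scale plate. Then turn the knurled lock ring beneath it clockwise until you feel it bite and tighten it some 20 degrees further, firmly but without forcing it, so that the setting is clamped. Let go, and leave the other things on the bench and on the base where they are.

Things in the scene. Friction and masses are not known exactly. Their poses are not given: they have to be found in the camera images.
- focus_grip (a point): on the turret's upright axis, height 114 mm above the bench, where to grip the focusing ring: the upper black ribbed drum round a glass lens, 36 mm across, height 92 to 124 mm. The turret stands mid-deck on the light base, a fixed white box 200 x 210 mm, 55 mm high. The point's x axis points along the index line, z up
- lock_grip (a point): on the same axis, height 83 mm, mid-height of the lock ring: a round knurled aluminium ring without marks, 52 mm across, height 76 to 90 mm, 2 mm below the drum. Under it a neck 45 mm across stands on the scale plate (94 mm across, top at 58 mm)
- index_mark (a point): on the long white index line of the dark scale plate round the turret, 40 mm from the axis, height 58 mm; the shorter ticks on either side are 0.2 rad apart
- focus_line (a point): on the white line on the top rim of the focusing ring, 16.5 mm from the axis, height 124 mm; it turns with the ring. Set when it lies in the direction of the index line
- focus_angle (a joint): angle of the focusing ring's white line from the index line in rad, anticlockwise positive seen from above; 0 is the setting. It turns against an even friction (0.15 N m) while the lock ring is loose and keeps its angle when let go
- clamp_washer: steel washer hidden in the lock ring (origin on the axis, height 81 mm), pressed on the focusing ring's shoulder when the lock ring is turned clockwise (from above). The ring turns with an even drag (0.35 N m) for 0.2 to 1.2 rad, differing each time, then bites: the torque climbs. Tight 0.25 to 0.5 rad past the bite, at 0.2 to 0.5 N m over the drag; it stays there when let go
- focus_ring: the focusing ring with its lens and, hidden inside the lock ring, the shoulder that the washer clamps. Origin on the axis, height 92 mm (underside of the drum), x axis towards its white line, z up
- dust_cap: bystander: round black lens cap, 41 mm in diameter, 14 mm high, lying on a corner of the deck; origin under its centre
- filter_disc: bystander: mounted filter, 32 mm in diameter, 5 mm high, lying on another corner of the deck; origin under its centre
- stage_plate: bystander: glass stage plate, 96 mm in diameter, 6 mm thick, on the bench beside the base; origin under its centre
- dish_a: bystander: closed culture dish, 60 mm in diameter, 14 mm high, on the bench beside the base; origin under its centre
- dish_b: bystander: a second such dish
- slide_box: bystander: box of slides 86 x 101 x 33 mm, on the bench to the left; origin under its centre
- forceps: bystander: steel forceps 120 mm long lying on the bench to the right; origin under the middle
- oil_jar: bystander: small jar 36 mm in diameter, 55 mm high, on the bench to the left; origin under its centre

How it is judged:
By the outcome, as a careful person would: the job done as asked, in the order asked, and still so for the second after the job is handed in, with the robot touching nothing.
It also fails if it takes over 58 s, if anything falls off the work surface, if the arm or the gripper's body presses on something with over 40 N, if the wrist force passes 120 N, or if a joint passes its speed limit or range.

ROBOT

A 6-joint arm with a two-finger parallel gripper is mounted at the origin on the work surface. World frame = base frame: x ahead of the robot, y to its left, z up, the work surface at z = 0. Lengths are in mm, angles in rad, forces in N, time in s.
With the tool pointing down it reaches from about 300 to 775 mm from the base axis. Payload 14.6 kg.
Tool frame: the origin (TCP) lies midway between the tips of the shut fingers; the grasp point (between the pads) lies 19 mm behind it (pinch_z is the distance from the TCP to the grasp point, in mm); z points along the fingers, y is the direction in which the jaws open and shut (so a half turn about z gives the same grasp; the last joint's range is limited). The gripper opens to 94 mm and grips with 3 to 60 N. Pads are 16 mm wide; open, the fingers measure 119 mm over their backs; the gripper's body (75 mm by 177 mm) begins 78 mm behind the grasp point.
Start: joints at [1.175, 0.3, 1.521, -0, 1.321, -0.067], TCP at [177.596, 520.527, 205.446] pointing down, gripper open.
Joint ranges: [-3.03, 3.03], [-0.79, 2.21], [0.23, 2.52], [-1.04, 4.18], [0, 3.07], [-2.55, 2.55]. Speed limits (rad/s): [2.22, 2.22, 2.57, 3.14, 3.14, 3.14].

INTERFACE

Orientations are given as [roll, pitch, yaw] about the fixed x, y, z axes, in that order (R = Rz(yaw) Ry(pitch) Rx(roll)).
In Python, from cell import read_state, camera, sign_off, pinch_z gives the robot as it stands. The module is installed in compiled form; this text tells all that it offers.
- The arm moves only by the tool servo_tool, never from a script. Its argument "series" is a list of rows, each a list of 6 numbers: the shift along the tool's x, y, z in cm, then the turn, a rotation vector about the tool's x, y, z in rad. In form: [[tx, ty, tz, rx, ry, rz], ...]. A call has exactly 10 rows; each row is the pose to reach, as a shift and turn from the pose commanded when the call began, along the tool's axes at that moment; what a row does not reach only later rows make up. A row lasts 1/12 s, in which the tool goes at most 41.7 mm and 7.16 degrees, less where a joint would pass 70% of its speed; a pose out of reach is approached as far as the arm can. A call with a gripper value outside its range is refused whole. "gripper" is the finger opening in cm, from 0 to 9.4, set as the call begins (left out, the last holds). The fingers move at their own pace and stop on an object; "grip_force" is the grip in N (left out, the last holds). Time passes only in rows, so rows that repeat a pose let the fingers close, or fill a call up. It gives the time, the measured TCP pose, the force and the opening at its end, in the units of the state.
- read_state(): the state, without advancing time (a new reading comes with each control period).
- camera(name): name is "scene" or "side" or "wrist"; returns a dict with "pixels" (400x640x3 uint8, red, green, blue), "fx", "fy", "cx", "cy" (pixels), "k1" (the pictures are not rectified: a ray, as slopes to the right and down, at radius r is drawn at 1 + k1 r^2 times it, then the intrinsics apply), "pose" (4x4, takes a point from camera to world coordinates); the wrist camera has in their place "mount" (4x4, takes a point from camera to tool coordinates, whose origin is the TCP and whose axes are the flange's). Camera axes: x right, y down, z forward; pixel columns grow to the right and rows downward; lengths in mm; the calibration is good to about 2 mm. A picture is of the moment at which its call begins: read the wrist's pose just before it. There is no depth.
- sign_off(): hands the job in, once; it reports no verdict.
The state is a dict: "clock": time; "joints": joint angles; "qd": joint speeds; "effort": joint torques, N m; "eef_pos": TCP position; "eef_rot": TCP orientation; "wrist_force": force on the tool from outside, world axes, zero at the start; "moment": the same for the moment, N m; "finger_gap": finger opening in mm.
Only numpy, scipy, OpenCV 4.12 (cv2) and the standard library are available. Lean on these libraries where they do the work, as an engineer would, in place of code of your own. Each camera call takes 0.05 s, during which the arm holds its last target.

## Working session

There is one attempt and no reset: what is moved stays moved. The work goes in short steps, Python scripts to look and compute and a tool call to move; the robot and the scene stay as the last step left them, time stands still between calls to the robot, and variables do not carry over. Pictures are saved under pics/ and viewed, and the job is handed in when it is done.

Besides the shell and the picture viewer there is one more tool, called after "Request:" by a JSON object that holds its "fn" and its "kwargs", one argument or row to a line. servo_tool: Moves the arm, as the interface text tells. Its arguments: {"type":"object","properties":{"series":{"type":"array"},"gripper":{"type":"number"},"grip_force":{"type":"number"}},"required":["series"]}

```bash
mkdir -p pics; ls; python3 - <<'E'
from cell import *
import cv2
s=read_state();print(s, pinch_z)
for n in("scene","side","wrist"):
    c=camera(n);cv2.imwrite(f"pics/{n}0.png",cv2.cvtColor(c["pixels"],cv2.COLOR_RGB2BGR))
    print(n,{k:v for k,v in c.items() if k!="pixels"})
E
```

```text
pics
{'clock': 0.0, 'joints': array([ 1.17542473e+00,  3.00487738e-01,  1.52159767e+00, -1.07633211e-06,
        1.32070422e+00, -6.65520093e-02]), 'qd': array([ 0.00038451,  0.00092976, -0.00095856, -0.00037257,  0.00171589,
       -0.00029783]), 'effort': array([ 7.72248750e-04, -5.31806266e+01, -3.52737415e+01,  7.07995822e-02,
        2.43999698e-02, -4.64312109e-05]), 'eef_pos': array([177.48257664, 520.28960608, 204.87019149]), 'eef_rot': array([-3.14039826e+00, -7.85616914e-05,  2.81277329e+00]), 'wrist_force': array([-0.4037815 , -0.13990555,  0.11081339]), 'moment': array([-0.05138631, -0.01628191,  0.02096156]), 'finger_gap': 94.12181360088067} 18.8
scene {'fx': 394.6207771223046, 'fy': 394.6207771223046, 'cx': 320.2650129534012, 'cy': 198.9913964183148, 'k1': -0.050250775438947876, 'pose': array([[-5.60503095e-01,  6.45188059e-01, -5.19200008e-01,
         1.19036422e+03],
       [ 8.28004891e-01,  4.24763408e-01, -3.66038178e-01,
         4.70183270e+02],
       [-1.56262971e-02, -6.35065678e-01, -7.72300073e-01,
         1.09809238e+03],
       [ 0.00000000e+00,  0.00000
[... 327 characters left out ...]
7.99059740e-01,
        -1.02598971e+03],
       [-4.08664455e-03, -8.55994413e-01, -5.16968920e-01,
         7.70931492e+02],
       [ 0.00000000e+00,  0.00000000e+00,  0.00000000e+00,
         1.00000000e+00]])}
wrist {'fx': 306.6616628840173, 'fy': 306.6616628840173, 'cx': 323.8986341455978, 'cy': 201.07944056151246, 'k1': -0.03508839622508859, 'mount': array([[-3.99975163e-04, -9.72115010e-01, -2.34504259e-01,
         6.72670633e+01],
       [ 9.99999905e-01, -4.28903217e-04,  7.23574510e-05,
        -2.68610421e-01],
       [-1.70919395e-04, -2.34504207e-01,  9.72115090e-01,
        -1.78482445e+02],
       [ 0.00000000e+00,  0.00000000e+00,  0.00000000e+00,
         1.00000000e+00]])}
```

View pics/scene0.png

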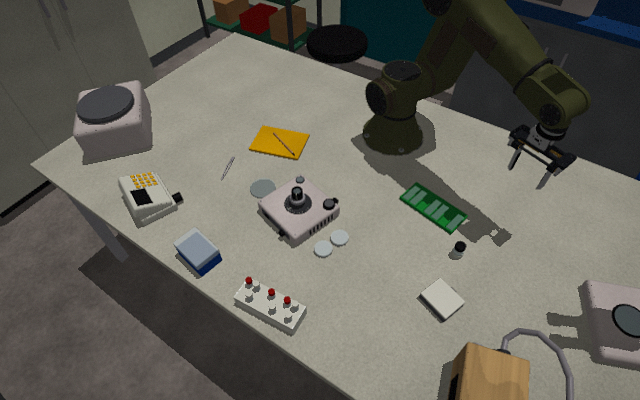

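View pics/side0.png

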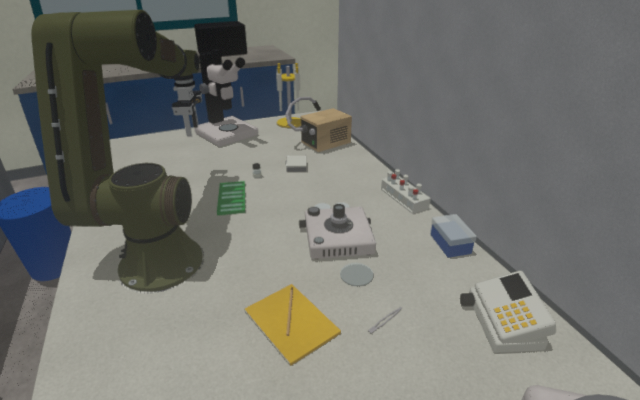

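View pics/wrist0.png

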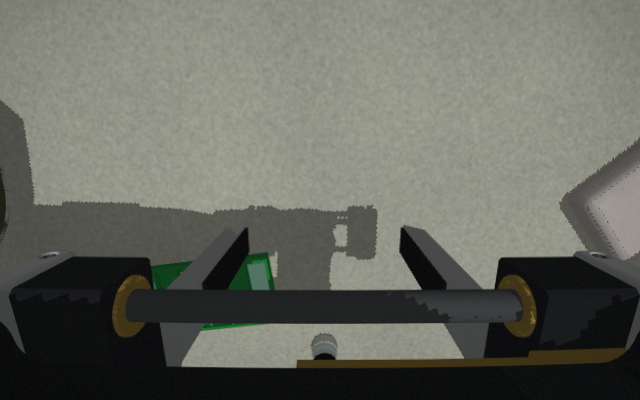

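```bash
cat > h.py <<'E'
import numpy as np, cv2
from cell import *
from scipy.spatial.transform import Rotation as R
def pose(c,s=None):
    if "pose" in c: return c["pose"]
    T=np.eye(4);T[:3,:3]=R.from_euler("xyz",s["eef_rot"]).as_matrix();T[:3,3]=s["eef_pos"]
    return T@c["mount"]
def ray(c,T,u,v):
    K=np.array([[c["fx"],0,c["cx"]],[0,c["fy"],c["cy"]],[0,0,1.]])
    p=cv2.undistortPoints(np.array([[[u,v]]],float),K,np.array([c["k1"],0,0,0]))[0,0]
    return T[:3,3],T[:3,:3]@np.array([p[0],p[1],1])
def onz(c,T,u,v,z):
    o,d=ray(c,T,u,v);return o+d*(z-o[2])/d[2]
def proj(c,T,P):
    q=np.linalg.inv(T)@np.append(P,1);x,y=q[:2]/q[2];r2=x*x+y*y;f=1+c["k1"]*r2
    return c["fx"]*x*f+c["cx"],c["fy"]*y*f+c["cy"]
def save(c,n,box=None,k=1):
    im=cv2.cvtColor(c["pixels"],cv2.COLOR_RGB2BGR)
    if box: im=im[box[1]:box[3],box[0]:box[2]]
    cv2.imwrite(f"pics/{n}.png",cv2.resize(im,None,fx=k,fy=k,interpolation=cv2.INTER_CUBIC))
E
python3 - <<'E'
from h import *
a=camera("scene");b=camera("side")
print(onz(a,pose(a),297,188.5,124),onz(b,pose(b),339,207.5,124))
save(a,"scene1",(240,160,350,260),6);save(b,"side1",(290,190,390,265),7)
E
```

```text
[540.56797412 -80.01288224 124.        ] [544.80399454 -92.9473715  124.        ]
```

View pics/scene1.png

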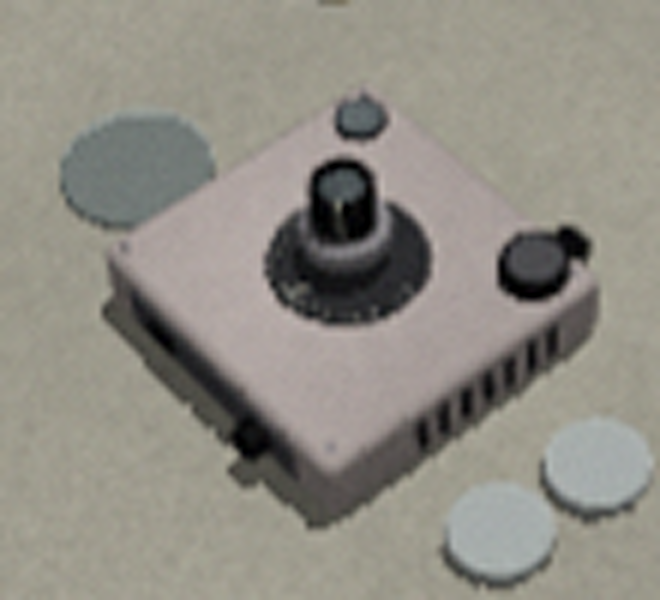

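View pics/side1.png

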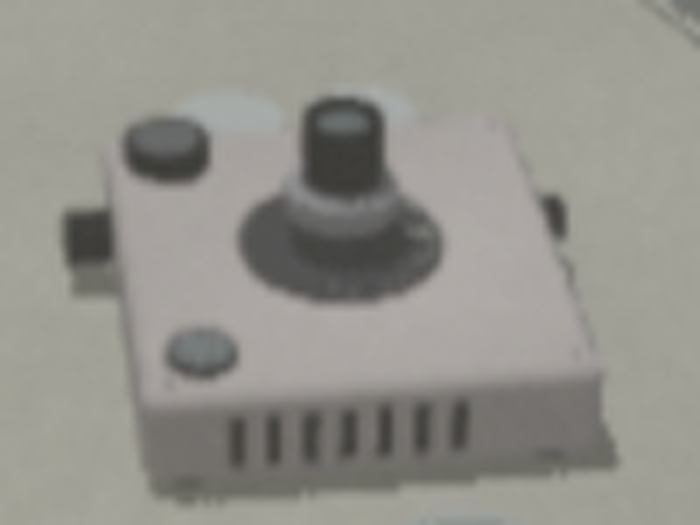

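Request:
{"fn": "servo_tool", "kwargs": {
  "series": [
    [-2.7, -2.3, -0.3, 0, 0, 0.07],
    [-5.4, -4.6, -0.6, 0, 0, 0.14],
    [-8.1, -6.8, -0.9, 0, 0, 0.21],
    [-10.8, -9.1, -1.2, 0, 0, 0.28],
    [-13.5, -11.4, -1.5, 0, 0, 0.35],
    [-16.2, -13.7, -1.8, 0, 0, 0.42],
    [-18.9, -15.9, -2.1, 0, 0, 0.49],
    [-21.7, -18.2, -2.4, 0, 0, 0.56],
    [-24.4, -20.5, -2.7, 0, 0, 0.63],
    [-27.1, -22.8, -3.0, 0, 0, 0.7]
  ],
  "gripper": 9.4
}}

```text
clock: 1.08
eef_pos: [360.9, 215.6, 235.7]
eef_rot: [3.141, 0.0, 2.109]
wrist_force: [0.6, 0.2, -0.5]
finger_gap: 94.0
```

```bash
python3 - <<'E'
from h import *
s=read_state();print(s["eef_pos"],s["eef_rot"],s["joints"],s["clock"])
# command pose approx
R0=R.from_euler("xyz",[3.1416,0,2.8128]).as_matrix()
p=np.array([177.5,520.4,205])+R0@np.array([-271,-228,-30.])
Rn=R0@R.from_rotvec([0,0,.7]).as_matrix()
print(p,Rn.T@(np.array([543,-85,258])-p))
E
```

```text
[360.94452771 215.60041508 235.72028379] [3.14122451e+00 6.51395893e-05 2.10944133e+00] [ 4.51306572e-01 -2.02816522e-02  1.81431849e+00 -3.36164072e-05
  1.34718340e+00 -8.73309966e-02] 1.0833
[360.3620484  217.10745022 235.00167498] [-353.02298387    0.61837315  -22.99665775]
```

Request:
{"fn": "servo_tool", "kwargs": {
  "series": [
    [-3.5, 0, -0.2, 0, 0, 0.07],
    [-7.0, 0, -0.5, 0, 0, 0.14],
    [-10.6, 0, -0.7, 0, 0, 0.21],
    [-14.1, 0, -1.0, 0, 0, 0.28],
    [-17.6, 0, -1.2, 0, 0, 0.35],
    [-21.1, 0, -1.4, 0, 0, 0.42],
    [-24.6, 0, -1.7, 0, 0, 0.49],
    [-28.2, 0, -2.0, 0, 0, 0.56],
    [-31.8, 0, -2.2, 0, 0, 0.63],
    [-35.3, 0, -2.3, 0, 0, 0.7]
  ]
}}

```text
clock: 1.92
eef_pos: [543.2, -87.0, 258.6]
eef_rot: [3.141, 0.0, 1.409]
wrist_force: [0.1, 0.7, 0.0]
finger_gap: 94.2
```

```bash
python3 - <<'E'
from h import *
s=read_state();print(s["eef_pos"],s["eef_rot"],s["joints"],s["clock"])
c=camera("wrist");save(c,"w1")
s=read_state();print(s["eef_pos"],s["eef_rot"])
E
```

```text
[543.21753375 -87.03030671 258.64608133] [3.14126851e+00 1.43552361e-05 1.40907953e+00] [-2.25442770e-01  2.64863645e-01  1.44223285e+00  6.37589459e-06
  1.43417176e+00 -6.37268443e-02] 1.9167
[545.00286406 -91.20088217 257.95303813] [3.14143360e+00 1.06270960e-03 1.40104758e+00]
```

View pics/w1.png

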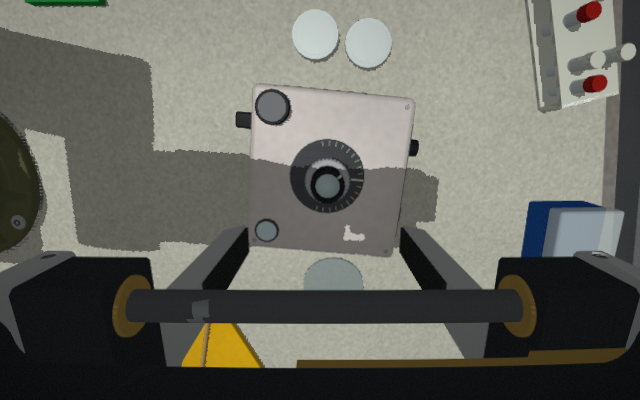

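```bash
python3 - <<'E'
from h import *
s=read_state();c=camera("wrist");save(c,"w2",(280,130,375,225),6)
s2=read_state();print(s["eef_pos"],s["eef_rot"],s2["eef_pos"],s["clock"])
np.savez("w2.npz",im=c["pixels"],p=s["eef_pos"],r=s["eef_rot"])
E
```

```text
[545.00286406 -91.20088217 257.95303813] [3.14143360e+00 1.06270960e-03 1.40104758e+00] [543.6993636  -88.72421221 257.55776914] 1.9667
```

View pics/w2.png

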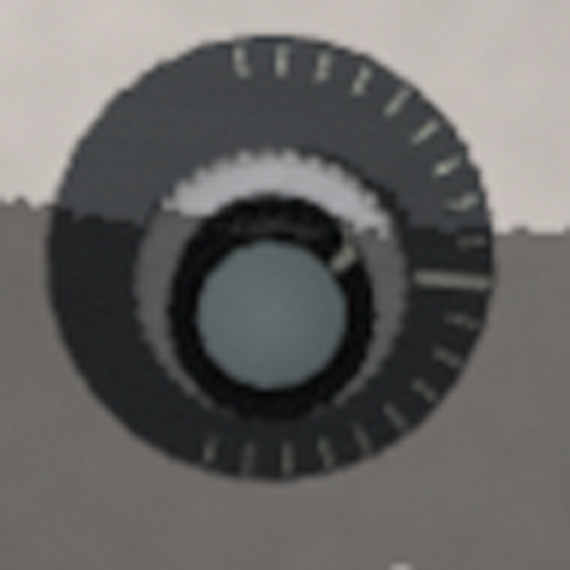

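```bash
python3 - <<'E'
from h import *
s=read_state();c=camera("wrist");save(c,"w3",(280,130,375,225),6)
s2=read_state();print(s["eef_pos"],s["eef_rot"],s2["eef_pos"],s["clock"])
T=pose(c,s)
g=cv2.cvtColor(c["pixels"],cv2.COLOR_RGB2GRAY)
np.set_printoptions(precision=2,suppress=True)
E
```

```text
[543.6993636  -88.72421221 257.55776914] [-3.14066417e+00  4.23891152e-04  1.40638338e+00] [542.86473313 -86.76941323 257.60215209] 2.0167
```

View pics/w3.png

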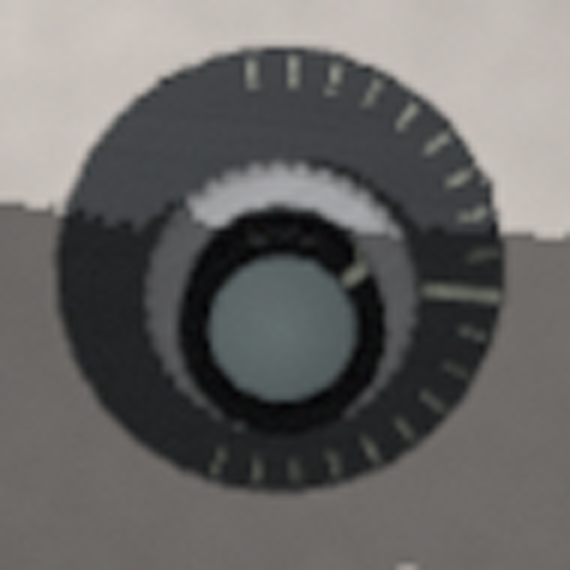

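```bash
python3 - <<'E'
from h import *
s=read_state();c=camera("wrist");s2=read_state()
print(s["eef_pos"],s2["eef_pos"])
p=np.array([543.7,-88.7,257.6]);s=dict(eef_pos=p,eef_rot=np.array([-3.14066,.0004,1.4064]))
T=pose(c,s)
f=lambda x,y,z:onz(c,T,280+x/6-.4,130+y/6-.4,z)[:2]
A=f(283,325,124);L=f(356,274,124);P=f(280,268,58);I1=f(424,291,58);I2=f(500,296,58)
an=lambda d:np.arctan2(d[1],d[0])
print(A,L,P,I1,I2,an(L-A),an(I1-P),an(I2-P),an(I2-I1),np.linalg.norm(L-A),np.linalg.norm(I2-P))
a=camera("scene");b=camera("side")
print(onz(a,pose(a),297,190.5,124),onz(b,pose(b),339,206.5,124))
E
```

```text
[542.86473313 -86.76941323 257.60215209] [542.43524817 -85.50466696 257.90026393]
[548.52016941 -78.92629732] [562.2722111  -72.23190233] [548.42365136 -78.98137894] [577.1477328  -88.62621879] [592.5911921  -92.24794103] 0.4530261410433973 -0.3239467989666975 -0.291795334728165 -0.23035225578972787 15.294887216905675 46.11695268127693
[547.53321574 -74.9060952  124.        ] [547.0853419  -87.68155061 124.        ]
```

Request:
{"fn": "servo_tool", "kwargs": {
  "series": [
    [0.06, 0.04, 0.8, 0, 0, 0.115],
    [0.12, 0.1, 1.6, 0, 0, 0.23],
    [0.2, 0.15, 2.4, 0, 0, 0.345],
    [0.3, 0.2, 3.2, 0, 0, 0.46],
    [0.4, 0.3, 4.0, 0, 0, 0.575],
    [0.5, 0.35, 5.0, 0, 0, 0.69],
    [0.57, 0.4, 6.0, 0, 0, 0.8],
    [0.57, 0.4, 7.0, 0, 0, 0.9],
    [0.57, 0.4, 7.0, 0, 0, 0.9],
    [0.57, 0.4, 7.0, 0, 0, 0.9]
  ]
}}

```text
clock: 3.05
eef_pos: [547.1, -79.2, 188.7]
eef_rot: [-3.141, 0.0, 0.518]
wrist_force: [0.8, 0.3, 0.9]
finger_gap: 93.8
```

```bash
python3 - <<'E'
from h import *
for i in range(3):
    s=read_state();c=camera("wrist")
    print(s["eef_pos"],s["eef_rot"],s["clock"])
save(c,"w4",(260,130,400,270),4)
np.savez("w4.npz",p=s["eef_pos"],r=s["eef_rot"])
E
```

```text
[547.09339579 -79.24105344 188.73811301] [-3.14135910e+00  1.71071213e-04  5.17572208e-01] 3.05
[547.41341686 -79.51975429 189.25035971] [ 3.14111081e+00 -6.16962552e-04  5.17659715e-01] 3.1
[547.53292253 -79.69110571 189.41244764] [ 3.14082692e+00 -9.20120634e-04  5.16978576e-01] 3.15
```

View pics/w4.png

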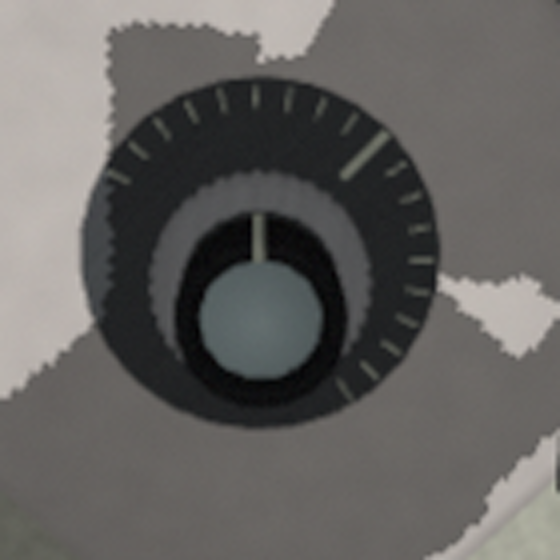

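```bash
cat >> h.py <<'E'
an=lambda d:np.arctan2(d[1],d[0])
def solve(c,s,tr,zl,lens,l1,l2,plate,i1,i2):
    T=pose(c,s);x0,y0,k=tr
    f=lambda q,z:onz(c,T,x0+(q[0]+.5)/k-.5,y0+(q[1]+.5)/k-.5,z)[:2]
    A=f(lens,zl);P=f(plate,58);a,b=f(l1,124),f(l2,124);i,j=f(i1,58),f(i2,58)
    print("axis lens",A,"plate",P,"line",a,b,"idx",i,j)
    print("line ang",an((a+b)/2-A),an(a-A),an(b-A),an(a-b),"idx ang",an(i-P),an(j-P),an(j-i),np.linalg.norm(j-P),np.linalg.norm(a-A))
E
python3 - <<'E'
from h import *
np.set_printoptions(precision=2,suppress=True)
w=np.load("w4.npz");s=dict(eef_pos=w["p"],eef_rot=w["r"]);c=camera("wrist")
solve(c,s,(260,130,4),124,(262,320),(259,213),(259,262),(261,253),(343,178),(386,134))
s=read_state();print(s["eef_pos"],s["eef_rot"])
E
```

```text
axis lens [549.76 -80.12] plate [549.86 -80.11] line [568.88 -68.54] [560.08 -73.54] idx [577.14 -88.61] [592.16 -92.37]
line ang 0.5526641306647861 0.5445801706360387 0.5674245501472042 0.5169364749155914 idx ang -0.3022196933149472 -0.2821770263032805 -0.2451996714769138 44.041429827766706 22.352978419904957
[547.57 -79.96 189.26] [ 3.14 -0.    0.52]
```

Request:
{"fn": "servo_tool", "kwargs": {
  "series": [
    [0.05, 0.03, 1.1, 0, 0, 0],
    [0.1, 0.06, 2.2, 0, 0, 0],
    [0.15, 0.1, 3.4, 0, 0, 0],
    [0.2, 0.12, 4.6, 0, 0, 0],
    [0.2, 0.12, 5.8, 0, 0, 0],
    [0.2, 0.12, 7.0, 0, 0, 0],
    [0.2, 0.12, 8.0, 0, 0, 0],
    [0.2, 0.12, 8.8, 0, 0, 0],
    [0.2, 0.12, 9.3, 0, 0, 0],
    [0.2, 0.12, 9.3, 0, 0, 0]
  ]
}}

```text
clock: 4.08
eef_pos: [549.3, -80.2, 94.3]
eef_rot: [-3.141, 0.001, 0.513]
wrist_force: [0.2, -1.1, -0.1]
finger_gap: 93.8
```

```bash
python3 - <<'E'
from h import *
s=read_state();c=camera("wrist")
s=read_state();c=camera("wrist")
print(s["eef_pos"],s["eef_rot"],s["clock"],s["wrist_force"],s["moment"])
save(c,"w5",(220,160,420,310),4)
np.savez("w5.npz",p=s["eef_pos"],r=s["eef_rot"])
E
```

```text
[549.68476361 -80.22762535  95.17148004] [-3.14129603e+00  3.21498088e-04  5.12794156e-01] 4.1333 [-0.15199101  0.26164116 -0.29809638] [-0.00240969  0.11933036 -0.02310248]
```

View pics/w5.png

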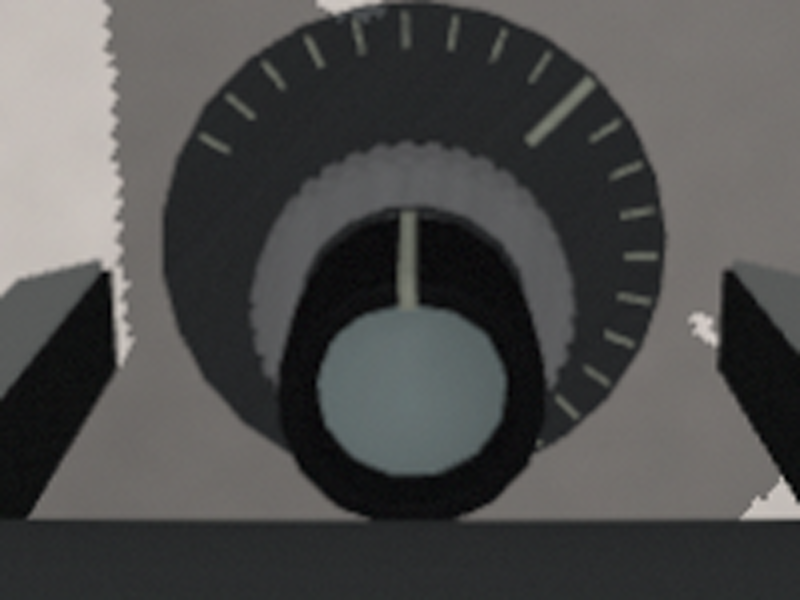

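```bash
python3 - <<'E'
from h import *
np.set_printoptions(precision=2,suppress=True)
w=np.load("w5.npz");s=dict(eef_pos=w["p"],eef_rot=w["r"]);c=camera("wrist")
solve(c,s,(220,160,4),124,(412,390),(408,268),(408,305),(414,240),(533,143),(592,80))
T=pose(c,s)
A=np.array([549.85,-80.1])
for z,q in((124,(412,390)),(58,(533,143)),(58,(592,80)),(124,(408,287)),(58,(165,240)),(58,(665,240)),(58,(414,2))):
    d=onz(c,T,220+q[0]/4-.4,160+q[1]/4-.4,z)[:2]-A;print(q,d,an(d),np.hypot(*d))
E
```

```text
axis lens [550.74 -79.37] plate [551.09 -79.25] line [565.18 -70.68] [560.8  -73.13] idx [577.5 -89. ] [592.54 -92.31]
line ang 0.5472320538316554 0.5417820990431086 0.5549893540106716 0.5106034405300162 idx ang -0.3535554455793001 -0.3051129698623123 -0.21648847256862566 43.45576890715798 16.858040934758197
(412, 390) [0.89 0.75] 0.6963736536504954 1.165820529374232
(533, 143) [27.65 -8.87] -0.3105224671454544 29.043424266375997
(592, 80) [ 42.69 -12.18] -0.2779553219880204 44.39903112319216
(408, 287) [13.1   8.19] 0.5585668755286329 15.445861061644717
(165, 240) [-21.22  40.76] 2.0508299879782186 45.9512195742076
(665, 240) [ 23.85 -39.34] -1.0257724059179787 46.00870948333242
(414, 2) [39.22 22.2 ] 0.5151045189918112 45.065084827145114
```

```bash
cat >> h.py <<'E'
def ticks(c,s,A0,rmin=29,rmax=47,show=True):
    """rectify plate plane z=58 (0.2mm/px) and find ticks; fit centre from radial axes"""
    T=pose(c,s);n=500;k=.2
    gx,gy=np.meshgrid(np.arange(n),np.arange(n))
    X=A0[0]+(gx-n/2)*k;Y=A0[1]-(gy-n/2)*k
    q=np.linalg.inv(T)@np.stack([X.ravel(),Y.ravel(),np.full(n*n,58.),np.ones(n*n)])
    x,y=q[0]/q[2],q[1]/q[2];f=1+c["k1"]*(x*x+y*y)
    U=(c["fx"]*x*f+c["cx"]).reshape(n,n).astype(np.float32);V=(c["fy"]*y*f+c["cy"]).reshape(n,n).astype(np.float32)
    g=cv2.remap(cv2.cvtColor(c["pixels"],cv2.COLOR_RGB2GRAY),U,V,cv2.INTER_CUBIC)
    r=np.hypot(X-A0[0],Y-A0[1])
    th=cv2.morphologyEx(g,cv2.MORPH_TOPHAT,np.ones((21,21)))
    m=((th>25)&(r>rmin-3)&(r<rmax-1.5)).astype(np.uint8)
    N,lab,st,ce=cv2.connectedComponentsWithStats(m)
    out=[]
    for i in range(1,N):
        if st[i,4]<25: continue
        yy,xx=np.nonzero(lab==i)
        px=A0[0]+(xx-n/2)*k;py=A0[1]-(yy-n/2)*k;w=th[yy,xx].astype(float)
        P=np.stack([px,py],1);ctr=np.average(P,axis=0,weights=w)
        ev,v=np.linalg.eigh(np.cov(P.T,aweights=w));d=v[:,1]
        if d@(ctr-A0)<0:d=-d
        L=np.ptp(P@d);out.append((ctr,d,L,ev))
    cv2.imwrite("pics/rect.png",g)
    return out
E
python3 - <<'E'
from h import *
np.set_printoptions(precision=3,suppress=True)
A=np.array([549.85,-80.1])
s=read_state();c=camera("wrist");print(s["eef_pos"],s["eef_rot"])
np.savez("w6.npz",p=s["eef_pos"],r=s["eef_rot"],im=c["pixels"])
o=ticks(c,s,A)
for ctr,d,L,ev in o: print(ctr-A,np.hypot(*(ctr-A)),an(ctr-A),an(d),L,ev)
E
```

```text
[550.046 -80.306  95.997] [ 3.141 -0.001  0.513]
[-0.532 41.397] 41.400052281514434 1.5836586816118552 1.5352022963718157 6.617171464891939 [0.175 3.121]
[ 7.764 40.329] 41.06966083177224 1.3806054305250979 1.3388202332653898 6.401768546705952 [0.161 2.774]
[15.746 37.719] 40.873318657265955 1.1753325470113685 1.1454413563328383 6.538228666927438 [0.166 3.016]
[22.891 33.397] 40.489121167451565 0.9699235077193679 0.9589061040358069 6.439311138730147 [0.178 2.912]
[29.109 27.797] 40.24939978002004 0.7623529415226902 0.7333516826501006 6.540716335908485 [0.166 2.678]
[34.477 21.355] 40.555081494483694 0.5545506905376723 0.5235373557072382 6.103321568088575 [0.147 2.521]
[37.911 13.628] 40.28625776396042 0.34509228519371926 0.3223609121119668 6.261192793623195 [0.178 2.642]
[-34.116  11.961] 36.15229177771561 2.8043964511935577 -2.470408731085571 5.371232398340226 [0.649 1.486]
[39.683  5.434] 40.053391875172 0.13608859779319146 0.14126916068110243 6.2790359410814744 [0.16  2.809]
[40.317 -2.916] 40.422486794277496 -0.07220784374896443 -0.05243456447839996 6.033682171475903 [0.156 2.607
[... 385 characters left out ...]
961 -0.8746345278554152 6.145144314447009 [0.211 2.653]
[ -7.682 -34.131] 34.985095922811176 -1.7921856382391312 -2.7783475243408784 8.162372794348471 [1.019 3.982]
[ 19.015 -36.983] 41.58526187071732 -1.0959025201059998 -1.053926219533114 6.275915471377971 [0.195 2.786]
[ 11.367 -40.348] 41.91846319229974 -1.2961776279736164 -1.2691075158997465 6.263855996471307 [0.212 2.648]
[-13.33  -40.674] 42.8024925126504 -1.8874877948335205 -1.8702544132152716 5.763783808289709 [0.17 2.49]
[ -5.141 -42.113] 42.42576119662871 -1.6922712461989642 -1.670333023352414 6.248809865924244 [0.176 2.963]
[  3.197 -42.256] 42.376584085237994 -1.4952863680791326 -1.4745329534388603 6.550220750993219 [0.223 3.018]
```

View pics/rect.png

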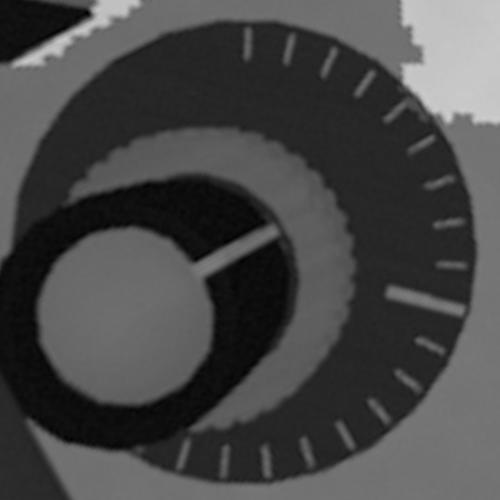

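```bash
cat >> h.py <<'E'
from scipy.optimize import least_squares
def index_fit(o,A0,th0=-.27):
    S=[t for t in o if 5<t[2]<7.5 and abs(np.hypot(*(t[0]-A0))-41)<3.5 and abs(np.sin(an(t[1])-an(t[0]-A0)))<.15]
    P=np.array([t[0] for t in S]);n=np.round((np.arctan2(*(P-A0).T[::-1])-th0)/.2)
    def f(x):
        a=x[3]+.2*n
        return (P-(x[:2]+x[2]*np.stack([np.cos(a),np.sin(a)],1))).ravel()
    r=least_squares(f,[*A0,40.5,th0],loss="soft_l1",f_scale=.3)
    I=max((t for t in o if t[2]>12),key=lambda t:t[2])
    print("centre",r.x[:2],"R",r.x[2],"idx",r.x[3],"rms",np.sqrt((r.fun**2).mean()),"long line ang about c",an(I[0]-r.x[:2]),"dir",an(I[1]),len(S))
    return r.x
def ringline(c,s,A0,name="rect2"):
    """rectify z=124; bright line on black rim"""
    T=pose(c,s);n=500;k=.1
    gx,gy=np.meshgrid(np.arange(n),np.arange(n))
    X=A0[0]+(gx-n/2)*k;Y=A0[1]-(gy-n/2)*k
    q=np.linalg.inv(T)@np.stack([X.ravel(),Y.ravel(),np.full(n*n,124.),np.ones(n*n)])
    x,y=q[0]/q[2],q[1]/q[2];f=1+c["k1"]*(x*x+y*y)
    g=cv2.remap(cv2.cvtColor(c["pixels"],cv2.COLOR_RGB2GRAY),(c["fx"]*x*f+c["cx"]).reshape(n,n).astype(np.float32),(c["fy"]*y*f+c["cy"]).reshape(n,n).astype(np.float32),cv2.INTER_CUBIC)
    cv2.imwrite(f"pics/{name}.png",g);return g,X,Y
E
python3 - <<'E'
from h import *
np.set_printoptions(precision=3,suppress=True)
w=np.load("w6.npz");s=dict(eef_pos=w["p"],eef_rot=w["r"]);c=camera("wrist");c["pixels"]=w["im"]
A=np.array([549.85,-80.1])
x=index_fit(ticks(c,s,A),A)
ringline(c,s,x[:2])
E
```

```text
centre [548.231 -80.602] R 41.898789194690366 idx -0.25597376099217284 rms 0.0828485016064537 long line ang about c -0.25745825982277865 dir -0.2619242944048588 17
```

View pics/rect2.png

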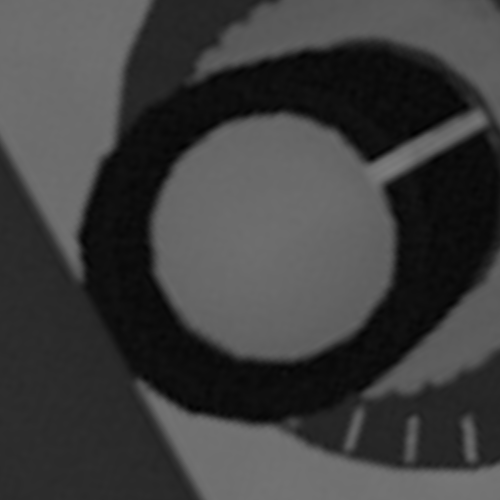

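Request:
{"fn": "servo_tool", "kwargs": {
  "series": [
    [0, 0, 0, 0, 0, 0],
    [0, 0, 0, 0, 0, 0],
    [0, 0, 0, 0, 0, 0],
    [0, 0, 0, 0, 0, 0],
    [0, 0, 0, 0, 0, 0],
    [0, 0, 0, 0, 0, 0],
    [0, 0, 0, 0, 0, 0],
    [0, 0, 0, 0, 0, 0],
    [0, 0, 0, 0, 0, 0],
    [0, 0, 0, 0, 0, 0]
  ],
  "gripper": 3.0,
  "grip_force": 30
}}

```text
clock: 5.17
eef_pos: [549.4, -79.6, 95.4]
eef_rot: [-3.14, 0.0, 0.513]
wrist_force: [-3.5, 5.7, 2.3]
finger_gap: 35.8
```

```bash
python3 - <<'E'
from h import *
np.set_printoptions(precision=3,suppress=True)
s=read_state();print(s["eef_pos"],s["eef_rot"],s["wrist_force"],s["moment"],s["finger_gap"],s["joints"])
E
```

```text
[549.365 -79.624  95.417] [-3.14   0.     0.513] [-3.454  5.726  2.327] [ 0.93   0.763 -0.043] 35.7924076906886 [-0.21   0.426  1.621  0.001  1.096  0.847]
```

Request:
{"fn": "servo_tool", "kwargs": {
  "series": [
    [0, -0.1, 0, 0, 0, 0.09],
    [0, -0.1, 0, 0, 0, 0.18],
    [0, -0.1, 0, 0, 0, 0.27],
    [0, -0.1, 0, 0, 0, 0.36],
    [0, -0.1, 0, 0, 0, 0.45],
    [0, -0.1, 0, 0, 0, 0.54],
    [0, -0.1, 0, 0, 0, 0.63],
    [0, -0.1, 0, 0, 0, 0.72],
    [0, -0.1, 0, 0, 0, 0.79],
    [0, -0.1, 0, 0, 0, 0.79]
  ]
}}

```text
clock: 6.0
eef_pos: [549.5, -80.8, 95.5]
eef_rot: [3.14, -0.001, -0.282]
wrist_force: [1.7, -10.1, -2.5]
finger_gap: 35.8
```

```bash
python3 - <<'E'
from h import *
np.set_printoptions(precision=3,suppress=True)
camera("wrist")
s=read_state();c=camera("wrist");print(s["eef_pos"],s["eef_rot"],s["wrist_force"],s["moment"],s["finger_gap"])
np.savez("w7.npz",p=s["eef_pos"],r=s["eef_rot"],im=c["pixels"])
save(c,"w7",(220,160,420,310),4)
A=np.array([549.,-80.])
x=index_fit(ticks(c,s,A),A);ringline(c,s,x[:2],"rect3")
E
```

```text
[549.466 -80.791  95.461] [ 3.14  -0.001 -0.279] [  1.837 -10.52   -2.537] [-1.87 -0.17 -0.12] 35.492757807069744
centre [548.248 -80.733] R 41.84852584820315 idx -0.25552654370383204 rms 0.07947253270959062 long line ang about c -0.25581149989346075 dir -0.25557241388840424 15
```

View pics/w7.png

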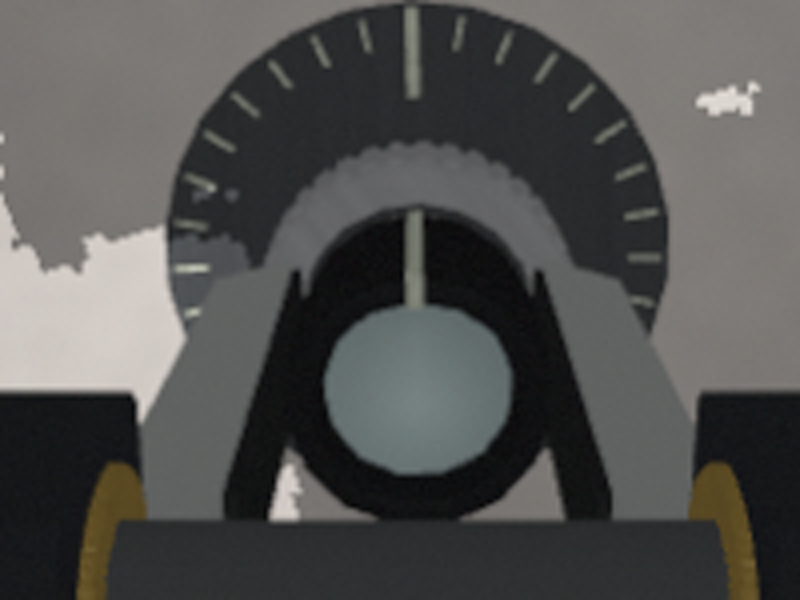

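View pics/rect3.png

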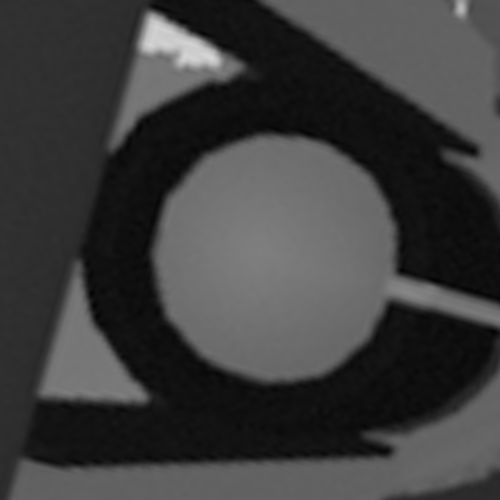

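```bash
cat >> h.py <<'E'
def fitline(g,X,Y,C,phi0):
    """C lens centre guess -> fit lens circle then line centroid at radii"""
    blur=cv2.GaussianBlur(g,(0,0),2).astype(float);k=.1;A0=(X[0,250],Y[250,0])
    def samp(x,y):
        u=(np.asarray(x)-A0[0])/k+250;v=250-(np.asarray(y)-A0[1])/k
        return cv2.remap(blur.astype(np.float32),u.astype(np.float32),v.astype(np.float32),cv2.INTER_LINEAR).ravel()
    C=np.array(C,float)
    pts=[]
    for a in np.arange(0,2*np.pi,.05):
        if abs(np.angle(np.exp(1j*(a-phi0))))<.2: continue
        r=np.arange(9,16,.05);d=-np.gradient(samp(C[0]+r*np.cos(a),C[1]+r*np.sin(a)))
        pts.append(C+r[d.argmax()]*np.array([np.cos(a),np.sin(a)]))
    pts=np.array(pts)
    r=least_squares(lambda x:np.hypot(*(pts-x[:2]).T)-x[2],[*C,12],loss="soft_l1",f_scale=.2)
    C=r.x[:2];print("lens",r.x)
    res=[];L=[]
    for rad in np.arange(13.5,22,.5):
        a=phi0+np.arange(-.25,.25,.004);v=samp(C[0]+rad*np.cos(a),C[1]+rad*np.sin(a))
        w=np.clip(v-np.median(v)-15,0,None)
        if w.sum()>50:
            am=(w*a).sum()/w.sum();res.append((rad,am));L.append(C+rad*np.array([np.cos(am),np.sin(am)]))
    for q in res: print("%.1f:%.3f"%q,end=" ")
    L=np.array(L[:8]);d=np.linalg.svd(L-L.mean(0))[2][0];d=d*np.sign(d@(L[-1]-L[0]));print("\n dir",an(d))
    return C,res
E
python3 - <<'E'
from h import *
for f,ph,Cp in(("w6.npz",.54,(274,237)),("w7.npz",-.25,(277,258))):
    w=np.load(f);s=dict(eef_pos=w["p"],eef_rot=w["r"]);c=camera("wrist");c["pixels"]=w["im"]
    A=np.array([549.,-80.]);x=index_fit(ticks(c,s,A),A)
    g,X,Y=ringline(c,s,x[:2],"t")
    fitline(g,X,Y,(X[0,Cp[0]],Y[Cp[1],0]),ph)
E
```

```text
centre [548.37136387 -80.30597162] R 41.934006917963224 idx -0.25580126775068845 rms 0.08046339833289322 long line ang about c -0.2569731907308788 dir -0.26206554601046345 17
lens [550.73949772 -79.02935674  12.31549852]
13.5:0.552 14.0:0.550 14.5:0.548 15.0:0.547 15.5:0.548 16.0:0.549 16.5:0.547 17.0:0.545 17.5:0.544 18.0:0.543 18.5:0.541 19.0:0.538 19.5:0.535 20.0:0.534 20.5:0.534 21.0:0.533 21.5:0.533 
 dir 0.5279583339425059
centre [548.24788537 -80.73354266] R 41.848061472744625 idx -0.2555216475756666 rms 0.07987846434107171 long line ang about c -0.2557944323323718 dir -0.25559319438297945 15
lens [550.84204311 -81.49565417  12.33498073]
13.5:-0.245 14.0:-0.247 14.5:-0.248 15.0:-0.247 15.5:-0.245 16.0:-0.244 16.5:-0.244 17.0:-0.247 17.5:-0.249 18.0:-0.250 18.5:-0.251 19.0:-0.252 19.5:-0.253 20.0:-0.254 20.5:-0.254 21.0:-0.254 21.5:-0.255 
 dir -0.2400321963667971
```

Request:
{"fn": "servo_tool", "kwargs": {
  "series": [
    [0, 0.02, 0, 0, 0, 0.005],
    [0, 0.04, 0, 0, 0, 0.01],
    [0, 0.04, 0, 0, 0, 0.01],
    [0, 0.04, 0, 0, 0, 0.01],
    [0, 0.04, 0, 0, 0, 0.01],
    [0, 0.04, 0, 0, 0, 0.01],
    [0, 0.04, 0, 0, 0, 0.01],
    [0, 0.04, 0, 0, 0, 0.01],
    [0, 0.04, 0, 0, 0, 0.01],
    [0, 0.04, 0, 0, 0, 0.01]
  ]
}}

```text
clock: 7.03
eef_pos: [549.4, -80.8, 95.5]
eef_rot: [3.14, -0.001, -0.287]
wrist_force: [3.3, -8.3, -3.2]
finger_gap: 35.6
```

Request:
{"fn": "servo_tool", "kwargs": {
  "series": [
    [0, 0, 0, 0, 0, 0],
    [0, 0, 0, 0, 0, 0],
    [0, 0, 0, 0, 0, 0],
    [0, 0, 0, 0, 0, 0],
    [0, 0, 0, 0, 0, 0],
    [0, 0, 0, 0, 0, 0],
    [0, 0, 0, 0, 0, 0],
    [0, 0, 0, 0, 0, 0],
    [0, 0, 0, 0, 0, 0],
    [0, 0, 0, 0, 0, 0]
  ],
  "gripper": 9.4
}}

```text
clock: 7.87
eef_pos: [549.1, -79.8, 95.4]
eef_rot: [3.142, 0.0, -0.287]
wrist_force: [0.2, -0.0, 0.5]
finger_gap: 93.4
```

```bash
cat > meas.py <<'E'
from h import *
import sys
np.set_printoptions(precision=3,suppress=True)
s=read_state();c=camera("wrist");print(s["clock"],s["eef_pos"],s["eef_rot"],s["wrist_force"],s["moment"],s["finger_gap"])
n=sys.argv[1];np.savez(n+".npz",p=s["eef_pos"],r=s["eef_rot"],im=c["pixels"])
save(c,n,(220,160,420,310),4)
A=np.array([549.,-80.])
x=index_fit(ticks(c,s,A),A);g,X,Y=ringline(c,s,x[:2],n+"r")
fitline(g,X,Y,x[:2]+np.array([2.5,-.7]),-.25)
E
python3 meas.py w8
```

```text
7.8667 [549.121 -79.753  95.45 ] [ 3.142  0.    -0.287] [ 0.213 -0.035  0.543] [ 0.02   0.191 -0.046] 93.42374650580935
centre [548.265 -80.741] R 41.895509837570884 idx -0.25566002305969493 rms 0.10213537814699285 long line ang about c -0.2563970155168944 dir -0.2588823893518311 17
lens [550.842 -81.498  12.345]
13.5:-0.252 14.0:-0.254 14.5:-0.255 15.0:-0.254 15.5:-0.250 16.0:-0.248 16.5:-0.249 17.0:-0.250 17.5:-0.251 18.0:-0.253 18.5:-0.257 19.0:-0.259 19.5:-0.259 20.0:-0.258 20.5:-0.257 21.0:-0.258 21.5:-0.258 
 dir -0.2270564463156684
```

View pics/w8.png

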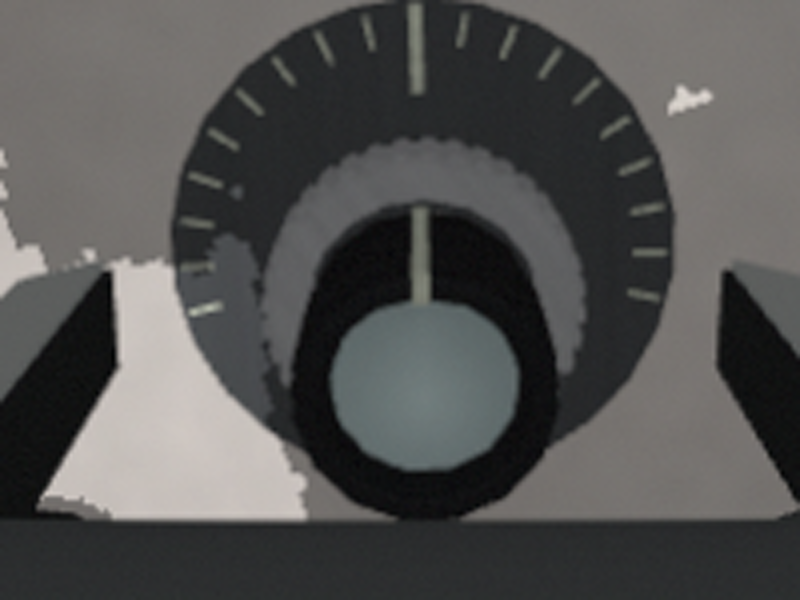

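Request:
{"fn": "servo_tool", "kwargs": {
  "series": [
    [-0.03, 0.05, 0, 0, 0, -0.12],
    [-0.06, 0.1, 0, 0, 0, -0.24],
    [-0.06, 0.1, 0, 0, 0, -0.36],
    [-0.06, 0.1, 0, 0, 0, -0.48],
    [-0.06, 0.1, 0, 0, 0, -0.6],
    [-0.06, 0.1, 0, 0, 0, -0.72],
    [-0.06, 0.1, 0, 0, 0, -0.84],
    [-0.06, 0.1, 0, 0, 0, -0.96],
    [-0.06, 0.1, 0, 0, 0, -1.08],
    [-0.06, 0.1, 0, 0, 0, -1.2]
  ],
  "gripper": 7.0
}}

```text
clock: 8.75
eef_pos: [548.3, -80.5, 95.5]
eef_rot: [3.142, -0.0, 0.919]
wrist_force: [-0.3, 0.3, -0.5]
finger_gap: 70.0
```

Request:
{"fn": "servo_tool", "kwargs": {
  "series": [
    [0, 0, 0, 0, 0, -0.1],
    [0, 0, 0, 0, 0, -0.2],
    [0, 0, 0.3, 0, 0, -0.3],
    [0, 0, 0.7, 0, 0, -0.39],
    [0, 0, 1.2, 0, 0, -0.39],
    [0, 0, 1.7, 0, 0, -0.39],
    [0, 0, 2.3, 0, 0, -0.39],
    [0, 0, 3.0, 0, 0, -0.39],
    [0, 0, 3.0, 0, 0, -0.39],
    [0, 0, 3.0, 0, 0, -0.39]
  ]
}}

```text
clock: 9.58
eef_pos: [548.0, -80.5, 64.9]
eef_rot: [-3.141, 0.0, 1.302]
wrist_force: [0.1, 1.1, 0.5]
finger_gap: 69.9
```

```bash
python3 - <<'E'
from h import *
np.set_printoptions(precision=3,suppress=True)
s=read_state();c=camera("wrist");s=read_state();print(s)
save(c,"w9",(180,130,460,330),2.8)
E
```

```text
{'clock': 9.6333, 'joints': array([-0.212,  0.464,  1.645,  0.   ,  1.033,  0.057]), 'qd': array([-0.002, -0.008, -0.006, -0.   ,  0.001, -0.005]), 'effort': array([ -0.005, -56.603, -29.806,   0.063,  -0.02 ,   0.023]), 'eef_pos': array([548.274, -80.542,  65.363]), 'eef_rot': array([-3.141, -0.   ,  1.302]), 'wrist_force': array([0.535, 0.614, 0.138]), 'moment': array([-0.023,  0.061, -0.034]), 'finger_gap': 70.55400043236034}
```

View pics/w9.png

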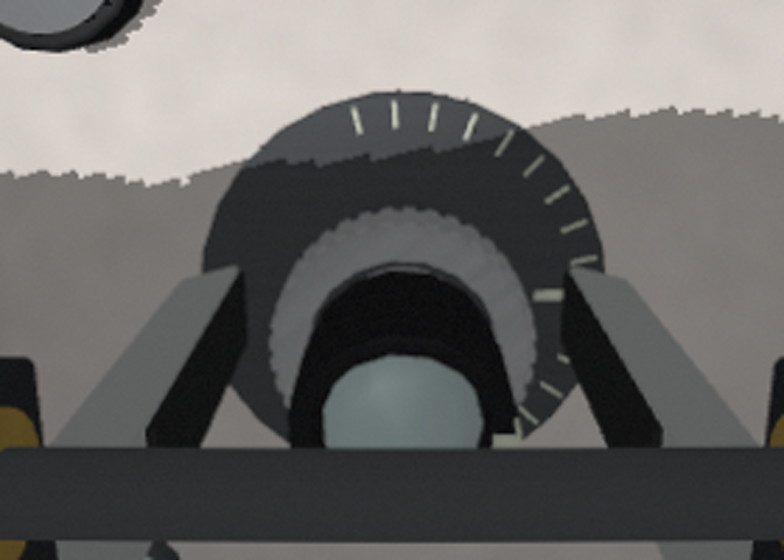

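Request:
{"fn": "servo_tool", "kwargs": {
  "series": [
    [0, 0, 0, 0, 0, 0],
    [0, 0, 0, 0, 0, 0],
    [0, 0, 0, 0, 0, 0],
    [0, 0, 0, 0, 0, 0],
    [0, 0, 0, 0, 0, 0],
    [0, 0, 0, 0, 0, 0],
    [0, 0, 0, 0, 0, 0],
    [0, 0, 0, 0, 0, 0],
    [0, 0, 0, 0, 0, 0],
    [0, 0, 0, 0, 0, 0]
  ],
  "gripper": 4.5,
  "grip_force": 58
}}

```text
clock: 10.47
eef_pos: [547.9, -80.4, 65.6]
eef_rot: [-3.141, 0.0, 1.303]
wrist_force: [-5.3, 1.2, 5.0]
finger_gap: 51.2
```

```bash
cat > st.py <<'E'
from h import *
np.set_printoptions(precision=3,suppress=True)
s=read_state();print("%.2f"%s["clock"],s["eef_pos"],s["eef_rot"][2],"F",s["wrist_force"],"M",s["moment"],"gap %.1f"%s["finger_gap"],"j6",s["joints"][5],"eff6",s["effort"][5])
E
python3 st.py
```

```text
10.47 [547.919 -80.434  65.649] 1.3027261227465599 F [-5.317  1.197  4.973] M [ 0.136  1.163 -0.024] gap 51.2 j6 0.0561594094056467 eff6 -0.035249629290774465
```

Turn in steps of 0.15 rad, watching the moment.

Request:
{"fn": "servo_tool", "kwargs": {
  "series": [
    [0, 0, 0, 0, 0, 0.02],
    [0, 0, 0, 0, 0, 0.04],
    [0, 0, 0, 0, 0, 0.06],
    [0, 0, 0, 0, 0, 0.08],
    [0, 0, 0, 0, 0, 0.1],
    [0, 0, 0, 0, 0, 0.12],
    [0, 0, 0, 0, 0, 0.14],
    [0, 0, 0, 0, 0, 0.15],
    [0, 0, 0, 0, 0, 0.15],
    [0, 0, 0, 0, 0, 0.15]
  ]
}}

```text
clock: 11.3
eef_pos: [547.9, -80.4, 65.7]
eef_rot: [-3.141, 0.0, 1.153]
wrist_force: [-5.6, 1.4, 5.1]
finger_gap: 51.0
```

```bash
python3 st.py
```

```text
11.30 [547.94  -80.437  65.653] 1.1531034226760601 F [-5.576  1.446  5.124] M [0.127 1.094 0.216] gap 51.0 j6 0.2059534985168242 eff6 0.2525351196527481
```

Request:
{"fn": "servo_tool", "kwargs": {
  "series": [
    [0, 0, 0, 0, 0, 0.015],
    [0, 0, 0, 0, 0, 0.03],
    [0, 0, 0, 0, 0, 0.045],
    [0, 0, 0, 0, 0, 0.06],
    [0, 0, 0, 0, 0, 0.075],
    [0, 0, 0, 0, 0, 0.09],
    [0, 0, 0, 0, 0, 0.105],
    [0, 0, 0, 0, 0, 0.12],
    [0, 0, 0, 0, 0, 0.135],
    [0, 0, 0, 0, 0, 0.15]
  ]
}}

```text
clock: 12.13
eef_pos: [547.9, -80.4, 65.6]
eef_rot: [-3.141, 0.0, 1.003]
wrist_force: [-5.0, 1.2, 4.8]
finger_gap: 51.2
```

```bash
python3 st.py
```

```text
12.13 [547.911 -80.442  65.639] 1.0025544526317614 F [-5.019  1.166  4.801] M [0.159 1.07  0.389] gap 51.2 j6 0.3564810029629054 eff6 -0.01765155466273427
```

Request:
{"fn": "servo_tool", "kwargs": {
  "series": [
    [0, 0, 0, 0, 0, 0.012],
    [0, 0, 0, 0, 0, 0.024],
    [0, 0, 0, 0, 0, 0.036],
    [0, 0, 0, 0, 0, 0.048],
    [0, 0, 0, 0, 0, 0.06],
    [0, 0, 0, 0, 0, 0.072],
    [0, 0, 0, 0, 0, 0.084],
    [0, 0, 0, 0, 0, 0.096],
    [0, 0, 0, 0, 0, 0.108],
    [0, 0, 0, 0, 0, 0.12]
  ]
}}

```text
clock: 12.97
eef_pos: [547.9, -80.4, 65.7]
eef_rot: [-3.141, 0.001, 0.883]
wrist_force: [-6.0, 1.3, 5.0]
finger_gap: 50.7
```

```bash
python3 st.py
```

```text
12.97 [547.928 -80.447  65.665] 0.8827418518610761 F [-5.993  1.32   5.01 ] M [0.229 1.132 0.332] gap 50.7 j6 0.4763470754273035 eff6 0.0559340778272599
```

Request:
{"fn": "servo_tool", "kwargs": {
  "series": [
    [0, 0, 0, 0, 0, 0.012],
    [0, 0, 0, 0, 0, 0.024],
    [0, 0, 0, 0, 0, 0.036],
    [0, 0, 0, 0, 0, 0.048],
    [0, 0, 0, 0, 0, 0.06],
    [0, 0, 0, 0, 0, 0.072],
    [0, 0, 0, 0, 0, 0.084],
    [0, 0, 0, 0, 0, 0.096],
    [0, 0, 0, 0, 0, 0.108],
    [0, 0, 0, 0, 0, 0.12]
  ]
}}

```text
clock: 13.8
eef_pos: [547.9, -80.5, 65.7]
eef_rot: [-3.141, 0.001, 0.763]
wrist_force: [-6.1, 2.1, 5.1]
finger_gap: 51.1
```

```bash
python3 st.py
```

```text
13.80 [547.93  -80.459  65.675] 0.7627504942833065 F [-6.134  2.132  5.079] M [0.169 1.122 0.407] gap 51.1 j6 0.5963119338394828 eff6 0.07518694270402193
```

Request:
{"fn": "servo_tool", "kwargs": {
  "series": [
    [0, 0, 0, 0, 0, 0.012],
    [0, 0, 0, 0, 0, 0.024],
    [0, 0, 0, 0, 0, 0.036],
    [0, 0, 0, 0, 0, 0.048],
    [0, 0, 0, 0, 0, 0.06],
    [0, 0, 0, 0, 0, 0.072],
    [0, 0, 0, 0, 0, 0.084],
    [0, 0, 0, 0, 0, 0.096],
    [0, 0, 0, 0, 0, 0.108],
    [0, 0, 0, 0, 0, 0.12]
  ]
}}

```text
clock: 14.63
eef_pos: [547.9, -80.4, 65.7]
eef_rot: [-3.141, 0.001, 0.643]
wrist_force: [-5.2, 1.9, 5.5]
finger_gap: 51.1
```

```bash
python3 st.py
```

```text
14.63 [547.927 -80.443  65.669] 0.6429019625156602 F [-5.227  1.893  5.539] M [0.179 1.132 0.431] gap 51.1 j6 0.7162672864147264 eff6 0.12809140607714653
```

Request:
{"fn": "servo_tool", "kwargs": {
  "series": [
    [0, 0, 0, 0, 0, 0.008],
    [0, 0, 0, 0, 0, 0.016],
    [0, 0, 0, 0, 0, 0.024],
    [0, 0, 0, 0, 0, 0.032],
    [0, 0, 0, 0, 0, 0.04],
    [0, 0, 0, 0, 0, 0.048],
    [0, 0, 0, 0, 0, 0.056],
    [0, 0, 0, 0, 0, 0.064],
    [0, 0, 0, 0, 0, 0.072],
    [0, 0, 0, 0, 0, 0.08]
  ]
}}

```text
clock: 15.47
eef_pos: [547.9, -80.4, 65.7]
eef_rot: [-3.141, 0.001, 0.563]
wrist_force: [-5.2, 0.2, 5.4]
finger_gap: 51.1
```

```bash
python3 st.py
```

```text
15.47 [547.916 -80.432  65.67 ] 0.5631551724376331 F [-5.171  0.185  5.426] M [0.169 1.17  0.465] gap 51.1 j6 0.7960004010569841 eff6 0.28632438741624355
```

Request:
{"fn": "servo_tool", "kwargs": {
  "series": [
    [0, 0, 0, 0, 0, 0.008],
    [0, 0, 0, 0, 0, 0.016],
    [0, 0, 0, 0, 0, 0.024],
    [0, 0, 0, 0, 0, 0.032],
    [0, 0, 0, 0, 0, 0.04],
    [0, 0, 0, 0, 0, 0.048],
    [0, 0, 0, 0, 0, 0.056],
    [0, 0, 0, 0, 0, 0.064],
    [0, 0, 0, 0, 0, 0.072],
    [0, 0, 0, 0, 0, 0.08]
  ]
}}

```text
clock: 16.3
eef_pos: [547.9, -80.4, 65.7]
eef_rot: [-3.141, 0.001, 0.483]
wrist_force: [-5.4, 1.3, 6.3]
finger_gap: 50.9
```

```bash
python3 st.py; python3 - <<'E'
from h import *
for i in range(1):
    s=read_state();c=camera("wrist")
save(c,"w10",(180,130,460,330),2.8)
E
python3 st.py
```

```text
16.30 [547.903 -80.445  65.723] 0.48327864586175817 F [-5.383  1.323  6.335] M [0.226 1.24  0.584] gap 50.9 j6 0.8759353995704784 eff6 0.28082736767828465
16.35 [547.916 -80.467  65.72 ] 0.48251291918714423 F [-5.777  0.122  5.394] M [0.223 1.287 0.429] gap 51.1 j6 0.8766226425662472 eff6 0.3305631224066019
```

View pics/w10.png

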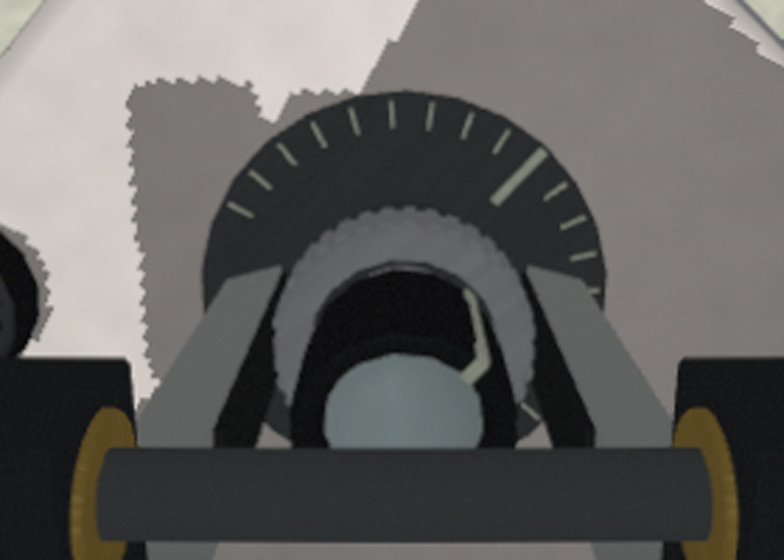

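Request:
{"fn": "servo_tool", "kwargs": {
  "series": [
    [0, 0, 0, 0, 0, 0.008],
    [0, 0, 0, 0, 0, 0.016],
    [0, 0, 0, 0, 0, 0.024],
    [0, 0, 0, 0, 0, 0.032],
    [0, 0, 0, 0, 0, 0.04],
    [0, 0, 0, 0, 0, 0.048],
    [0, 0, 0, 0, 0, 0.056],
    [0, 0, 0, 0, 0, 0.064],
    [0, 0, 0, 0, 0, 0.072],
    [0, 0, 0, 0, 0, 0.08]
  ]
}}

```text
clock: 17.18
eef_pos: [547.9, -80.4, 65.8]
eef_rot: [-3.141, 0.001, 0.403]
wrist_force: [-6.9, 1.5, 7.2]
finger_gap: 50.6
```

```bash
python3 st.py
```

```text
17.18 [547.927 -80.443  65.804] 0.4032211927528764 F [-6.878  1.486  7.209] M [0.246 1.271 0.684] gap 50.6 j6 0.9559453552072855 eff6 0.4405190236866474
```

Request:
{"fn": "servo_tool", "kwargs": {
  "series": [
    [0, 0, 0, 0, 0, 0.008],
    [0, 0, 0, 0, 0, 0.016],
    [0, 0, 0, 0, 0, 0.024],
    [0, 0, 0, 0, 0, 0.032],
    [0, 0, 0, 0, 0, 0.04],
    [0, 0, 0, 0, 0, 0.048],
    [0, 0, 0, 0, 0, 0.056],
    [0, 0, 0, 0, 0, 0.064],
    [0, 0, 0, 0, 0, 0.072],
    [0, 0, 0, 0, 0, 0.08]
  ]
}}

```text
clock: 18.02
eef_pos: [548.0, -80.5, 65.9]
eef_rot: [-3.142, 0.001, 0.323]
wrist_force: [-6.7, 1.0, 8.1]
finger_gap: 50.8
```

```bash
python3 st.py
```

```text
18.02 [547.953 -80.472  65.862] 0.32336787625277985 F [-6.679  0.988  8.098] M [0.278 1.384 0.62 ] gap 50.8 j6 1.0358616067243855 eff6 0.4434646759182215
```

Request:
{"fn": "servo_tool", "kwargs": {
  "series": [
    [0, 0, 0, 0, 0, 0.006],
    [0, 0, 0, 0, 0, 0.012],
    [0, 0, 0, 0, 0, 0.018],
    [0, 0, 0, 0, 0, 0.024],
    [0, 0, 0, 0, 0, 0.03],
    [0, 0, 0, 0, 0, 0.035],
    [0, 0, 0, 0, 0, 0.04],
    [0, 0, 0, 0, 0, 0.045],
    [0, 0, 0, 0, 0, 0.05],
    [0, 0, 0, 0, 0, 0.055]
  ]
}}

```text
clock: 18.85
eef_pos: [547.9, -80.5, 65.9]
eef_rot: [3.142, 0.001, 0.269]
wrist_force: [-7.3, 1.5, 8.3]
finger_gap: 51.0
```

```bash
python3 st.py; python3 - <<'E'
from h import *
camera("wrist")
E
python3 st.py
```

```text
18.85 [547.944 -80.482  65.923] 0.26857996453869104 F [-7.278  1.514  8.3  ] M [0.262 1.471 0.75 ] gap 51.0 j6 1.0906371903108965 eff6 0.595887154340744
18.90 [547.928 -80.461  65.908] 0.26820243219985085 F [-6.623  0.716  7.721] M [0.217 1.408 0.632] gap 51.3 j6 1.091032137986267 eff6 0.5867269076406956
```

Request:
{"fn": "servo_tool", "kwargs": {
  "series": [
    [0, 0, 0, 0, 0, 0],
    [0, 0, 0, 0, 0, 0],
    [0, 0, 0, 0, 0, 0],
    [0, 0, 0, 0, 0, 0],
    [0, 0, 0, 0, 0, 0],
    [0, 0, 0, 0, 0, 0],
    [0, 0, 0, 0, 0, 0],
    [0, 0, 0, 0, 0, 0],
    [0, 0, 0, 0, 0, 0],
    [0, 0, 0, 0, 0, 0]
  ],
  "gripper": 7.5
}}

```text
clock: 19.73
eef_pos: [548.2, -80.5, 65.4]
eef_rot: [-3.142, 0.0, 0.268]
wrist_force: [-0.1, 0.5, 0.3]
finger_gap: 75.2
```

Request:
{"fn": "servo_tool", "kwargs": {
  "series": [
    [0, 0, -0.3, 0, 0, 0.05],
    [0, 0, -0.7, 0, 0, 0.11],
    [0, 0, -1.1, 0, 0, 0.17],
    [0, 0, -1.5, 0, 0, 0.24],
    [0, 0, -2.0, 0, 0, 0.31],
    [0, 0, -2.4, 0, 0, 0.38],
    [0, 0, -2.7, 0, 0, 0.45],
    [0, 0, -3.0, 0, 0, 0.52],
    [0, 0, -3.0, 0, 0, 0.54],
    [0, 0, -3.0, 0, 0, 0.54]
  ]
}}

```text
clock: 20.57
eef_pos: [548.3, -80.5, 95.5]
eef_rot: [-3.142, -0.0, -0.272]
wrist_force: [0.7, 0.3, -0.0]
finger_gap: 75.2
```

```bash
python3 st.py; python3 - <<'E'
from h import *
camera("wrist")
E
python3 meas.py w11
```

```text
20.57 [548.295 -80.544  95.463] -0.2719376465358774 F [ 0.677  0.257 -0.037] M [0.018 0.168 0.017] gap 75.2 j6 1.6307721916196436 eff6 0.8420212939381599
20.6167 [548.225 -80.544  95.3  ] [ 3.142  0.    -0.27 ] [1.095 0.063 0.558] [-0.003  0.136  0.023] 75.15160152326831
centre [548.286 -80.784] R 41.873364400592735 idx -0.25514438159215896 rms 0.07595894996740175 long line ang about c -0.25585032204617486 dir -0.2573263593279984 17
lens [550.841 -81.475  12.329]
13.5:-0.248 14.0:-0.246 14.5:-0.243 15.0:-0.243 15.5:-0.243 16.0:-0.243 16.5:-0.243 17.0:-0.244 17.5:-0.247 18.0:-0.250 18.5:-0.251 19.0:-0.252 19.5:-0.252 20.0:-0.253 20.5:-0.254 21.0:-0.254 21.5:-0.254 
 dir -0.23355924550049176
```

View pics/w11.png

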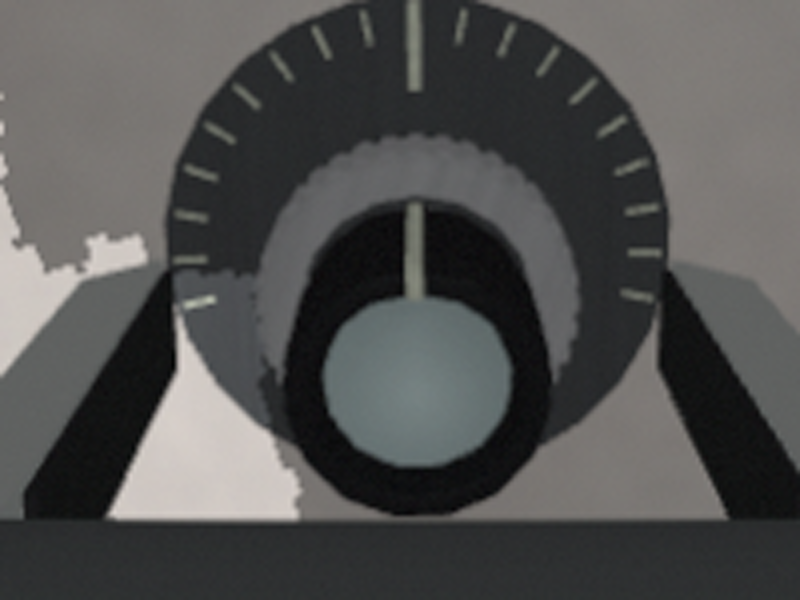

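Request:
{"fn": "servo_tool", "kwargs": {
  "series": [
    [0, 0, -1.0, 0, 0, 0],
    [0, 0, -2.0, 0, 0, 0],
    [0, 0, -3.5, 0, 0, 0],
    [0, 0, -5.0, 0, 0, 0],
    [0, 0, -6.5, 0, 0, 0],
    [0, 0, -8.0, 0, 0, 0],
    [0, 0, -9.0, 0, 0, 0],
    [0, 0, -10.0, 0, 0, 0],
    [0, 0, -10.0, 0, 0, 0],
    [0, 0, -10.0, 0, 0, 0]
  ]
}}

```text
clock: 21.5
eef_pos: [548.3, -80.6, 195.6]
eef_rot: [-3.142, -0.0, -0.272]
wrist_force: [0.3, 0.8, 0.6]
finger_gap: 75.2
```

```bash
python3 st.py; python3 - <<'E'
from h import *
c=camera("wrist");c=camera("wrist");save(c,"w12")
E
```

```text
21.50 [548.307 -80.552 195.617] -0.2720069215286436 F [0.284 0.838 0.646] M [-0.036  0.206  0.02 ] gap 75.2 j6 1.6308590854495604 eff6 -0.006299008528003469
```

View pics/w12.png

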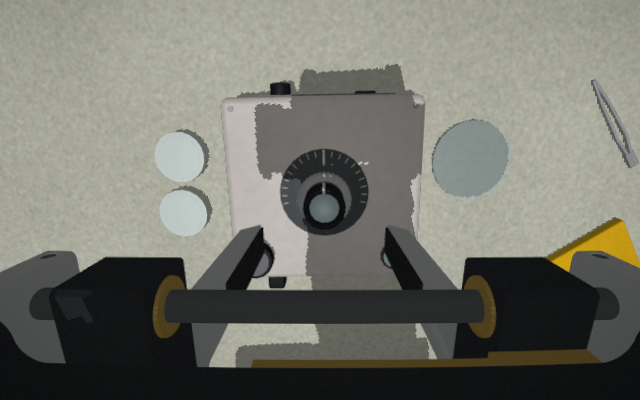

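The picture shows the white line at (323,187) in line with the index at (323,156). The cap, filter, dishes, stage plate and forceps all look undisturbed.

```bash
python3 -c "
from cell import *
print(sign_off())"
```

```text
the job is handed in; nothing more can be done
None
```

The condenser is set and clamped. I handed the job in at about 21.6 s of the 58 s allowed, with the gripper open and about 100 mm clear of the turret.

- **Focusing ring:** I turned it clockwise about 0.80 rad. After clamping and letting go, the white line measured about 0.01 rad from the index line, which is within my measuring error. Before clamping it was about 0.004 rad off, so the lock ring did not noticeably drag it.
- **Lock ring:** I turned it clockwise about 1.03 rad in all. The drag read about 0.39 N m, then climbed to about 0.75 N m at the end, roughly 0.36 N m over the drag.
- **Bite point:** My two estimates disagreed. The vertical wrist force puts the stop about 0.31 rad past the bite. The torque readings, which were noisy (one fell from 0.68 to 0.62 N m during the climb), put it at about 0.41 rad. Both are within the 0.25 to 0.5 rad range.
- **Rest of the scene:** In the last wrist picture the dishes, stage plate and forceps look undisturbed, as do the parts of the dust cap and filter not hidden by the fingers. The slide box and oil jar were outside that picture, and I did not check them again.

The wrist force I read stayed around 11 N at most.

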